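# Scrape the tube offcuts into the catch trough

## Task

Take the scraper block from its rubber mat and use it to sweep all five short waste slices of square tube off the steel plate into the catch trough along the plate's edge, touching them only with the scraper, and leave the taller good cut standing where it is on the plate. Then set the scraper back upright on the middle of its mat, lined up with it, and let go. Do not disturb the other things on the table.

Things in the scene. Friction and masses are not known exactly. Their poses are not given: they have to be found in the camera images.
- plate: Bare steel plate fixed to the table, 220 (x) by 260 (y), 40 high, no lips, with a grey sheet-metal catch trough along its whole +y edge. Origin: centre of the plate's underside; its top is z = 40, its edge at the trough y = +130. Trough inside: y = 130 to 228, x = -122 to 122, floor z = 4, walls up to z = 38.
- mat: Thin black rubber mat fixed to the table to the robot's right of the plate, the scraper's parking place: 170 (x) by 80 (y) by 4 thick. Origin: centre of its underside.
- scraper: Scraper block standing on the mat: wooden base with black plastic sole, 130 long (x) by 36 thick (y) by 28 high, with an upright wooden grip on its middle, 80 long (x) by 18 thick (y), from 28 to 87 above the sole. Origin: centre of the sole; z up. About 0.2 kg. Pushes with its long side face.
- slice0: Waste slice of square steel tube, a square ring 25 by 25, 10 high (z), wall 3, lying on the plate. Origin: centre of its underside.
- slice1: Waste slice of square steel tube, a square ring 25 by 25, 13 high (z), wall 3, lying on the plate. Origin: centre of its underside.
- slice2: Waste slice of square steel tube, a square ring 25 by 25, 12 high (z), wall 3, lying on the plate. Origin: centre of its underside.
- slice3: Waste slice of square steel tube, a square ring 20 by 20, 14 high (z), wall 3, lying on the plate. Origin: centre of its underside.
- slice4: Waste slice of square steel tube, a square ring 20 by 20, 10 high (z), wall 3, lying on the plate. Origin: centre of its underside.
- good_cut: The one good cut: a piece of the same 25 by 25 square tube, 45 high (z), standing upright on the plate near the edge farthest from the trough. Origin: centre of its underside.
- stock_tube: Bystander: square tube 40 by 40, 200 long (x), lying on the table beyond the mat and plate. Origin: centre of its underside.
- spray_can: Bystander: white can, 60 in diameter, 160 high. Origin: centre of its underside.
- wrench: Bystander: wrench lying on the table to the robot's left of the plate. Origin: middle of its underside.
Things that resemble listed ones, but are neither listed nor needed, are in the scene too. There is more than one size of the scraper; the one meant has the size given above.

How it is judged:
By the outcome, as a careful person would: the job done as asked, in the order asked, and still so for the second after the job is handed in, with the robot touching nothing.
It also fails if it takes over 51 s, if anything falls off the work surface, if the arm or the gripper's body presses on something with over 40 N, if the wrist force passes 120 N, or if a joint passes its speed limit or range.

## Robot

A 7-joint arm with a two-finger parallel gripper is mounted at the origin on the work surface. World frame = base frame: x ahead of the robot, y to its left, z up, the work surface at z = 0. Lengths are in m, angles in rad, forces in N, time in s.
With the tool pointing down it reaches from about 0.4 to 0.85 m from the base axis. Payload 10.4 kg.
Tool frame: the origin (TCP) lies midway between the tips of the shut fingers; the grasp point (between the pads) lies 19 mm behind it (r.grasp_offset is the distance from the TCP to the grasp point, in m); x points along the fingers, y is the direction in which the jaws open and shut, and the axes are right-handed (so a half turn about x gives the same grasp; the last joint's range is limited). The gripper opens to 87 mm and grips with 3 to 60 N. Pads are 19 mm wide; open, the fingers measure 117 mm over their backs; the gripper's body (75 mm by 190 mm) begins 51 mm behind the grasp point.
Start: joints at [1.1, 0.332, -0.065, 1.46, 0.022, 1.35, -0.088], TCP at [0.271, -0.563, 0.223] pointing down, gripper open.
Joint ranges: [-2.6, 2.6], [-0.5, 2.12], [-1.47, 1.34], [0.16, 2.42], [-1.27, 4.41], [0.06, 2.06], [-2.6, 2.6]. Speed limits (rad/s): [2.22, 2.22, 2.79, 2.79, 3.14, 3.14, 3.14].

## Interface

Orientations are given as a unit quaternion [x, y, z, w].
In Python, from bench import r, vision, close_job gives the robot as it stands. The module is installed in compiled form; this text tells all that it offers.
- The arm moves only by the shell command python3 -m pendant 'ROWS' [OPENING] [FORCE]. ROWS is text: rows parted by semicolons, each of 6 numbers parted by spaces: the shift along the tool's x, y, z in units of 0.25 m (1.0 is 0.25 m), then the turn, a rotation vector about the tool's x, y, z in units of 1.5 rad (1.0 is 1.5 rad). A call has 1 to 8 rows; each row is the pose to reach, as a shift and turn from the pose commanded when the call began, along the tool's axes at that moment; what a row does not reach only later rows make up. A row lasts 1/10 s, in which the tool goes at most 50 mm and 8.59 degrees, less where a joint would pass 70% of its speed; a pose out of reach is approached as far as the arm can. A call with a number of a shift or a turn outside -1 to 1 is refused whole. A call with a gripper value outside its range is refused whole. OPENING is the gripper command: -1 is shut, 1 is fully open, values between are in proportion, set as the call begins (- or left out, the last holds). The fingers move at their own pace and stop on an object; FORCE is the grip in N (left out, the last holds). Time passes only in rows, so rows that repeat a pose let the fingers close. It gives the time, the measured TCP pose, the force and the opening at its end, in the units of the state.
- r.read_state(): the state, without advancing time (a new reading comes with each control period).
- vision.camera(name): name is "scene" or "top" or "wrist"; returns (picture, depth): 384x512x3 uint8, blue, green, red; 384x512 float32, m along the optical axis (not along the pixel's ray), 0 where there is no reading.
- vision.get_calibration(name): a dict with "camera_matrix" (3x3 intrinsics, pixels), "k1" (the pictures are not rectified: a ray, as slopes to the right and down, at radius r is drawn at 1 + k1 r^2 times it, then the intrinsics apply), "rvec" (rotation vector, rad) and "tvec" (3), from world to camera coordinates, as OpenCV has them. Camera axes: x right, y down, z forward; pixel columns grow to the right and rows downward; lengths in m; the calibration is good to about 2 mm. A picture is of the moment at which its call begins: read the wrist's pose just before it. get_calibration takes no time and is no camera call; for the wrist camera it gives the pose at the moment of the call.
- close_job(): hands the job in, once; it reports no verdict.
The state is a dict: "time": time; "joint_positions": joint angles; "joint_vel": joint speeds; "joint_torque": joint torques, N m; "ee_pos": TCP position; "eef_rot": TCP orientation; "ft_force": force on the tool from outside, world axes, zero at the start; "torque": the same for the moment, N m; "width": finger opening in m.
Only numpy, scipy, OpenCV 4.12 (cv2) and the standard library are available. Lean on these libraries where they do the work, as an engineer would, in place of code of your own. Each camera call takes 0.05 s, during which the arm holds its last target. There are 200 camera calls.

## Working session

There is one attempt and no reset: what is moved stays moved. The work goes in short steps, Python scripts to look and compute and a shell command to move; the robot and the scene stay as the last step left them, time stands still between calls to the robot, and variables do not carry over. Pictures are saved under pics/ and viewed, about 8 in all and at most 12, crops included, and the job is handed in when it is done.

```bash
mkdir -p pics
cat > h.py <<'E'
import numpy as np, cv2
from bench import r, vision
from scipy.spatial.transform import Rotation as R
def ray(c,uv):
    K=c["camera_matrix"];K=np.array(K);p=(np.array(uv,float)-K[:2,2])/[K[0,0],K[1,1]]
    rd=np.linalg.norm(p);q=rd
    for _ in range(20): q=rd/(1+c["k1"]*q*q)
    p=p*(q/rd if rd>0 else 1)
    Rm=cv2.Rodrigues(np.array(c["rvec"],float))[0];t=np.array(c["tvec"],float).ravel()
    return -Rm.T@t, Rm.T@np.array([p[0],p[1],1])
def onz(c,uv,z):
    o,d=ray(c,uv);return o+d*(z-o[2])/d[2]
def cloud(c,D):
    h,w=D.shape;K=np.array(c["camera_matrix"],float)
    u,v=np.meshgrid(np.arange(w),np.arange(h))
    uv=np.stack([u,v],-1).reshape(-1,1,2).astype(np.float64)
    p=(uv.reshape(-1,2)-K[:2,2])/[K[0,0],K[1,1]];rd=np.linalg.norm(p,axis=1);q=rd.copy()
    for _ in range(20): q=rd/(1+c["k1"]*q*q)
    p=p*(q/np.maximum(rd,1e-9))[:,None]
    Rm=cv2.Rodrigues(np.array(c["rvec"],float))[0];t=np.array(c["tvec"],float).ravel()
    X=np.c_[p,np.ones(len(p))]*D.reshape(-1,1)
    return ((X-t)@Rm).reshape(h,w,3)
E
python3 - <<'E'
from h import *
for n in ("top","scene"):
    c=vision.get_calibration(n);im,D=vision.camera(n);np.savez(n+"0.npz",im=im,D=D);print(n,c)
    cv2.imwrite(f"pics/{n}0.png",cv2.resize(im,(800,600)))
print(r.read_state())
E
```

```text
top {'camera_matrix': array([[359.71749802,   0.        , 255.38238398],
       [  0.        , 359.71749802, 187.66225945],
       [  0.        ,   0.        ,   1.        ]]), 'k1': -0.10687756985863761, 'rvec': array([ 2.18676038, -2.18758002,  0.11402934]), 'tvec': array([-0.01468523,  0.52371297,  1.10345792])}
scene {'camera_matrix': array([[436.05162273,   0.        , 255.11589313],
       [  0.        , 436.05162273, 194.19575371],
       [  0.        ,   0.        ,   1.        ]]), 'k1': -0.10541937456244165, 'rvec': array([ 0.77906584,  2.66517327, -1.01539282]), 'tvec': array([ 0.43492076, -0.15998744,  1.42996804])}
{'time': 0.1, 'joint_positions': array([ 1.10043075,  0.33278638, -0.06469429,  1.46082744,  0.02160435,
        1.34989182, -0.08851177]), 'joint_vel': array([-0.00116312, -0.00242028,  0.00157321, -0.00252896, -0.00014838,
        0.00042856, -0.00019169]), 'joint_torque': array([ 9.22962354e-04, -6.24545002e+01,  2.36962165e-02, -3.90716636e+01,
       -6.16976456e-02,  3.65798268e-02,  2.01909921e-05]), 'ee_pos': array([ 0.27044573, -0.56309126,  0.22186168]), 'eef_rot': array([-0.68934283, -0.1574051 ,  0.68957524, -0.15657617]), 'ft_force': array([-0.41732229,  0.12151437, -0.56748154]), 'torque': array([-0.00489349, -0.02282173,  0.02640781]), 'width': 0.08681648899321959}
```

View pics/top0.png

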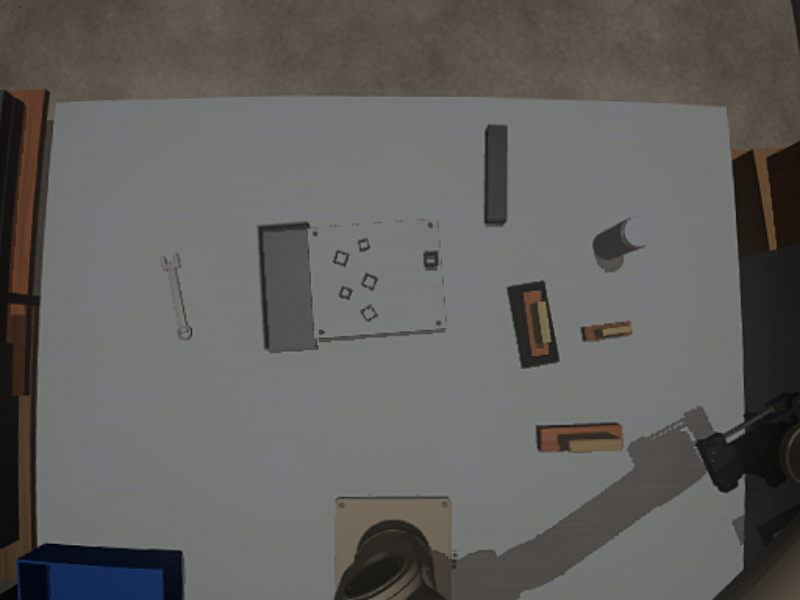

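View pics/scene0.png

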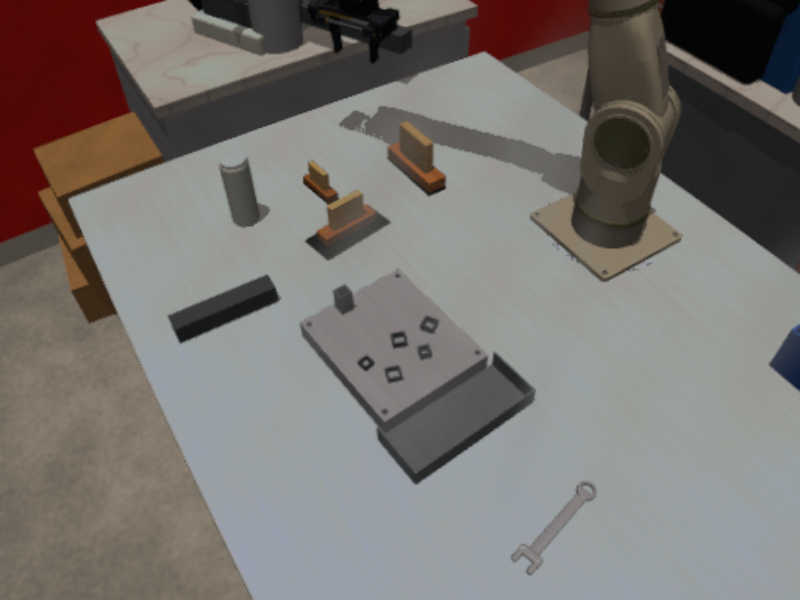

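The top view (x up, y left) shows the plate at about (378,278) with five slices around (340–370, 244–313) and the good cut at (431,260). There are three scrapers: one on the black mat at (533,322), a smaller one at (607,330) and a larger one at (580,438). The one on the mat fits the description, so I'll measure the sizes and confirm it with a crop.

Run:
```python
from h import *
d=np.load("top0.npz");im=d["im"];D=d["D"];c=vision.get_calibration("top");P=cloud(c,D)
hsv=cv2.cvtColor(im,cv2.COLOR_BGR2HSV)
m=((hsv[...,1]>90)&(hsv[...,0]<30)).astype(np.uint8); m[:, :300]=0;m[:170]=0;m[300:]=0;m[:,440:]=0
n,l,s,ce=cv2.connectedComponentsWithStats(m)
for i in range(1,n):
    if s[i,4]<40: continue
    Q=P[l==i]; z=Q[:,2]; print("comp",ce[i]*800/512,"area",s[i,4],"zmax",np.percentile(z,98).round(3))
    for nm,k in (("base",(z>.02)&(z<.045)),("grip",z>.06)):
        if k.sum()<8: continue
        print(nm,[np.round(x,3) for x in cv2.minAreaRect((Q[k,:2]*1000).astype(np.float32))])
# mat: dark pixels around
g=im.max(2); mm=np.zeros_like(g); mm[175:240,318:362]=1
k=(g<60)&(mm>0)&(P[...,2]<.02); kk=k|(m.astype(bool)&(mm>0))
pts=np.argwhere(kk)[:,::-1]
W=np.array([onz(c,p,.004)[:2]*1000 for p in pts],np.float32); print("mat",cv2.minAreaRect(W))
# plate & slices by height
reg=np.zeros_like(g);reg[130:235,150:295]=1
k=(P[...,2]>.034)&(P[...,2]<.045)&(reg>0); W=(P[k][:,:2]*1000).astype(np.float32); print("plate",cv2.minAreaRect(W), np.median(P[k][:,2]))
k=((P[...,2]>.06)&(reg>0)); print("good",cv2.minAreaRect((P[k][:,:2]*1000).astype(np.float32)),k.sum())
dark=((g<75)&(P[...,2]>.036)&(reg>0)).astype(np.uint8); dark[:,:202]=0
n,l,s,ce=cv2.connectedComponentsWithStats(dark)
for i in range(1,n):
    if s[i,4]>=12: print("dark",ce[i]*800/512,s[i,4],(onz(c,ce[i],.05)[:2]*1000).round(1))
cr=im[130:245,150:420]; cv2.imwrite("pics/crop0.png",cv2.resize(np.clip(cr*1.8,0,255).astype(np.uint8),(800,341),interpolation=cv2.INTER_CUBIC))
```

```text
comp [533.2760989  322.99679487] area 273 zmax 0.091
base [array([ 464.253, -286.401]), array([129.129,  35.767]), np.float64(7.266)]
grip [array([ 463.977, -283.386]), array([79.855,  8.815]), np.float64(7.816)]
comp [603.69212963 329.57175926] area 135 zmax 0.07
base [array([ 448.251, -437.963]), array([26.444, 94.594]), np.float64(7.356)]
grip [array([ 447.812, -441.162]), array([12.924, 54.397]), np.float64(7.211)]
comp [580.92816431 437.78744104] area 636 zmax 0.117
base [array([ 236.109, -374.676]), array([ 44.525, 166.067]), np.float64(2.189)]
grip [array([ 310.012, -200.415]), array([473.751,  57.598]), np.float64(67.228)]
mat ((462.9400939941406, -288.70330810546875), (167.69729614257812, 78.03143310546875), 10.040919303894043)
plate ((550.1114501953125, 82.60496520996094), (251.0076904296875, 363.388671875), 4.369180679321289) 0.04107310417048131
good ((540.947998046875, -14.851638793945312), (133.8656005859375, 186.4517822265625), 43.423675537109375) 132
dark [363.20043103 244.7737069 ] 29 [617.   56.1]
dark [340.40798611 257.68229167] 36 [591.3 100.7]
dark [430.20260989 259.80425824] 91 [587.4 -75.8]
dark [369.44901316 280.87993421] 38 [545.6  43.5]
dark [345.07575758 292.8030303 ] 33 [522.1  91. ]
dark [371.73295455 312.35795455] 22 [483.9  38.9]
dark [362.890625   312.36979167] 12 [483.9  56.1]
```

View pics/crop0.png

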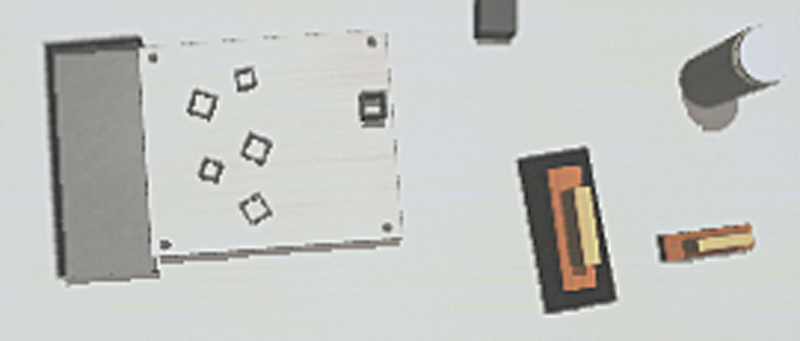

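The scraper on the mat measures 129 x 36, so it is the one meant. The other two come out at 95 and 166 long. Its long axis points about 7° from x. Next: the plate, mat and slice poses.

```bash
cat >> h.py <<'E'
def plan(x,y,z,yaw):
    """rows numbers to reach TCP at x,y,z, tool down, jaw axis = world y turned by yaw(deg)"""
    s=r.read_state();R0=R.from_quat(s["eef_rot"]);p=s["ee_pos"];best=None
    for sg in (1,-1):
        ty=sg*np.array([-np.sin(np.radians(yaw)),np.cos(np.radians(yaw)),0]);tx=np.array([0,0,-1.])
        Rt=R.from_matrix(np.c_[tx,ty,np.cross(tx,ty)]);rv=(R0.inv()*Rt).as_rotvec()
        if best is None or np.linalg.norm(rv)<np.linalg.norm(best):best=rv
    sh=R0.inv().apply(np.array([x,y,z])-p)
    print("shift u",(sh/.25).round(4),"turn u",(best/1.5).round(4),"deg",np.degrees(np.linalg.norm(best)).round(1),"mm",(np.linalg.norm(sh)*1000).round())
E
python3 - <<'E'
from h import *
d=np.load("top0.npz");im=d["im"];c=vision.get_calibration("top")
f=lambda q:(q[0]/800*270+150-.5,q[1]/341*115+130-.5)
S=np.array([onz(c,f(q),.04)[:2] for q in ((153,58),(371,42),(165,244),(387,227))])*1000
print("screws",S.round(1)); ctr=S.mean(0)
ex=S[0]+S[1]-S[2]-S[3]; yaw=np.arctan2(ex[1],ex[0]); ey=S[0]+S[2]-S[1]-S[3]; print(ctr,np.degrees(yaw),np.degrees(np.arctan2(-ey[0],ey[1])))
Rp=np.array([[np.cos(yaw),-np.sin(yaw)],[np.sin(yaw),np.cos(yaw)]])
for q in ((245,79),(202,104),(256,149),(210,170),(256,209),(372,107)):
    w=onz(c,f(q),.05)[:2]*1000; print(w.round(),"plate frame",((w-ctr)@Rp).round())
M=np.array([onz(c,f(q),.004)[:2] for q in ((518,159),(586,148),(615,299),(547,313))])*1000
print("mat",M.round(1),M.mean(0)); v=M[0]-M[3]+M[1]-M[2]; print(np.degrees(np.arctan2(v[1],v[0])))
plan(.464,-.286,.20,8)
E
```

```text
screws [[642.7 154.1]
 [660.1 -75.1]
 [448.  139.3]
 [465.5 -90.5]]
[554.06879462  31.96715936] 4.442450768032781 4.354992067859957
[619.  57.] plate frame [66. 20.]
[592. 101.] plate frame [44. 66.]
[546.  45.] plate frame [-7. 14.]
[524.  92.] plate frame [-25.  63.]
[484.  45.] plate frame [-69.  18.]
[590. -75.] plate frame [  27. -109.]
mat [[ 540.  -236.5]
 [ 552.1 -311.8]
 [ 388.4 -340.4]
 [ 374.1 -265.6]] [ 463.64455559 -288.58736631]
9.918797612717388
shift u [ 0.0882 -0.6638 -1.1778] turn u [2.054e-01 2.000e-04 8.000e-04] deg 17.7 mm 339.0
```

```bash
python3 -m pendant '0 -0.1 -0.18 0.08 0 0; 0 -0.2 -0.36 0.16 0 0; 0 -0.3 -0.54 0.205 0 0; 0 -0.4 -0.72 0.205 0 0; 0 -0.5 -0.88 0.205 0 0; 0 -0.5 -0.88 0.205 0 0' 1 40
python3 - <<'E'
from h import *
plan(.464,-.286,.22,8)
E
```

```text
time: 0.7
ee_pos: [0.4192, -0.3487, 0.2226]
eef_rot: [0.706, 0.054, -0.705, 0.052]
ft_force: [0.4, -0.2, -0.0]
width: 0.0869
shift u [ 0.0112 -0.2211 -0.2147] turn u [ 0.0071 -0.0012  0.0013] deg 0.6 mm 77.0
```

```bash
python3 -m pendant '0 -0.12 -0.11 0.007 0 0; 0.01 -0.22 -0.215 0.007 0 0; 0.01 -0.22 -0.215 0.007 0 0; 0.01 -0.22 -0.215 0.007 0 0'
python3 - <<'E'
from h import *
s=r.read_state();c=vision.get_calibration("wrist");im,D=vision.camera("wrist");np.savez("wrist0.npz",im=im,D=D,**{k:np.array(v) for k,v in c.items()})
print(s["ee_pos"])
cv2.imwrite("pics/w0.png",im)
P=cloud(c,D)
print([np.percentile(P[...,2][D>0],q).round(3) for q in (2,25,50,75,98)])
hsv=cv2.cvtColor(im,cv2.COLOR_BGR2HSV);m=(hsv[...,1]>80)&(hsv[...,0]<30)&(D>0)
for a,b in ((.02,.045),(.085,.1)):
    k=(m&(P[...,2]>a)&(P[...,2]<b)).astype(np.uint8); n,l,st,_=cv2.connectedComponentsWithStats(k)
    for i in range(1,n):
        if st[i,4]>300: print(a,st[i],cv2.minAreaRect((P[l==i][:,:2]*1000).astype(np.float32)),np.median(P[l==i][:,2]))
E
```

```text
time: 1.1
ee_pos: [0.4605, -0.293, 0.2197]
eef_rot: [-0.705, -0.047, 0.706, -0.046]
ft_force: [-0.2, -0.5, 0.9]
width: 0.087
[ 0.46047799 -0.2929852   0.21970909]
[np.float64(-0.003), np.float64(-0.001), np.float64(0.038), np.float64(0.311), np.float64(0.338)]
0.02 [ 235  122   28   98 1470] ((461.99169921875, -284.547607421875), (129.09439086914062, 35.53211975097656), 6.601301193237305) 0.03058619408503028
0.02 [325 187  61  19 365] ((447.4665832519531, -434.5670471191406), (24.59694480895996, 83.0850601196289), 9.170056343078613) 0.02606845003518677
0.085 [ 239  145   17   72 1154] ((462.18310546875, -284.2408752441406), (80.31491088867188, 17.39092445373535), 7.551824569702148) 0.08943589477910119
```

View pics/w0.png

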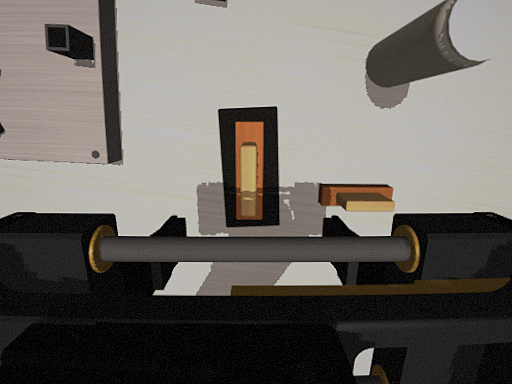

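The wrist picture shows the scraper at (249,170) on the mat (219–279, 107–227), with the small lookalike at (355,195). The grip is at (462,-284) mm, yaw 7.5°.

Run:
```python
from h import *
d=np.load("wrist0.npz");c={k:d[k] for k in d if k not in("im","D")}
M=np.array([onz(c,q,.004)[:2] for q in ((219,109),(277,107),(279,224),(226,227))])*1000
v=M[0]-M[3]+M[1]-M[2]; w=M[0]+M[3]-M[1]-M[2]; print(M.round(),M.mean(0),np.degrees(np.arctan2(v[1],v[0])),np.degrees(np.arctan2(-w[0],w[1])))
plan(.4622,-.2842,.12,7.5);plan(.4622,-.2842,.052,7.5)
```

```text
[[ 537. -235.]
 [ 550. -311.]
 [ 387. -339.]
 [ 372. -262.]] [ 461.59097883 -286.6728242 ] 9.47313330474031 10.184300936071802
shift u [ 0.399  -0.0378 -0.0147] turn u [-0.0008  0.0005 -0.    ] deg 0.1 mm 100.0
shift u [ 0.671  -0.0378 -0.0149] turn u [-0.0008  0.0005 -0.    ] deg 0.1 mm 168.0
```

```bash
python3 -m pendant '0.13 -0.038 -0.015 0 0 0; 0.26 -0.038 -0.015 0 0 0; 0.4 -0.038 -0.015 0 0 0; 0.5 -0.038 -0.015 0 0 0; 0.58 -0.038 -0.015 0 0 0; 0.64 -0.038 -0.015 0 0 0; 0.67 -0.038 -0.015 0 0 0; 0.67 -0.038 -0.015 0 0 0'; python3 -c "
from h import *
plan(.4622,-.2842,.052,7.5);print(r.read_state()['ft_force'])"
```

```text
time: 1.95
ee_pos: [0.4623, -0.2839, 0.052]
eef_rot: [-0.705, -0.046, 0.706, -0.045]
ft_force: [0.3, 1.0, -0.6]
width: 0.0872
shift u [-0.0001  0.0011  0.0004] turn u [-0.0013  0.0006  0.0004] deg 0.1 mm 0.0
[ 0.28750063  0.99362463 -0.56837868]
```

Grip.

```bash
python3 -m pendant '0 0 0 0 0 0; 0 0 0 0 0 0; 0 0 0 0 0 0; 0 0 0 0 0 0; 0 0 0 0 0 0; 0 0 0 0 0 0; 0 0 0 0 0 0; 0 0 0 0 0 0' -1 45;  python3 -c "
from h import *
print(r.read_state()['ft_force'])"
```

```text
time: 2.75
ee_pos: [0.4628, -0.2836, 0.0526]
eef_rot: [-0.706, -0.046, 0.706, -0.046]
ft_force: [0.4, -0.2, -0.4]
width: 0.0312
[ 0.4493766  -0.1801079  -0.41028855]
```

```bash
python3 -m pendant '-0.03 0 0 0 0 0; -0.1 0 0 0 0 0; -0.25 0 0 0 0 0; -0.4 0 0 0 0 0; -0.4 0 0 0 0 0; -0.4 0 0 0 0 0'
python3 - <<'E'
from h import *
c0,y0=np.array([554.1,32.]),np.radians(4.4)
def W(px,py): return c0/1000+np.array([np.cos(y0)*px-np.sin(y0)*py,np.sin(y0)*px+np.cos(y0)*py])/1000
s=r.read_state();print(s["ft_force"],s["width"])
for px in (-40,50):
    a=W(px,-30);b=W(px,125);print(a,b,b-a);plan(*a,.16,4.4)
E
```

```text
time: 3.35
ee_pos: [0.463, -0.2837, 0.1533]
eef_rot: [0.706, 0.045, -0.705, 0.046]
ft_force: [-0.6, 0.0, -1.9]
width: 0.0177
[-0.61372901  0.00588446 -1.88126993] 0.017687940030141784
[ 0.51651946 -0.00098034] [0.50462801 0.15356283] [-0.01189145  0.15454318]
shift u [-0.0278 -1.0938 -0.3585] turn u [ 0.0353 -0.0007 -0.0007] deg 3.0 mm 288.0
[0.60625421 0.00592437] [0.59436276 0.16046755] [-0.01189145  0.15454318]
shift u [-0.0274 -1.0747 -0.718 ] turn u [ 0.0353 -0.0007 -0.0007] deg 3.0 mm 323.0
```

The fingers were still closing as the lift began, so I'll check how the scraper sits in the grip.

Run:
```python
from h import *
for n in ("scene","top","wrist"):
    c=vision.get_calibration(n);im,D=vision.camera(n);P=cloud(c,D)
    hsv=cv2.cvtColor(im,cv2.COLOR_BGR2HSV);m=(hsv[...,1]>80)&(hsv[...,0]<30)&(D>0)&(abs(P[...,0]-.463)<.09)&(abs(P[...,1]+.284)<.06)&(P[...,2]>.06)
    Q=P[m];print(n,len(Q))
    if len(Q)>20: print(np.percentile(Q[:,2],[1,10,25,50,75,90,99]).round(4))
    v,u=np.where(m)
    if n=="scene": 
        a,b=max(int(v.mean())-60,0),max(int(u.mean())-80,0);cv2.imwrite("pics/g0.png",cv2.resize(im[a:a+120,b:b+160],(640,480)))
    k=m&(P[...,2]<.06+.09)
    if len(Q)>50:
        h=np.histogram(Q[:,2],bins=np.arange(.08,.21,.005));print(dict(zip((h[1]*1000).round().astype(int),h[0])))
```

```text
scene 1020
[0.1004 0.1128 0.1187 0.1535 0.3601 0.5026 0.5215]
{np.int64(80): np.int64(0), np.int64(85): np.int64(0), np.int64(90): np.int64(1), np.int64(95): np.int64(9), np.int64(100): np.int64(39), np.int64(105): np.int64(42), np.int64(110): np.int64(36), np.int64(115): np.int64(173), np.int64(120): np.int64(43), np.int64(125): np.int64(34), np.int64(130): np.int64(32), np.int64(135): np.int64(30), np.int64(140): np.int64(25), np.int64(145): np.int64(30), np.int64(150): np.int64(19), np.int64(155): np.int64(13), np.int64(160): np.int64(19), np.int64(165): np.int64(19), np.int64(170): np.int64(26), np.int64(175): np.int64(40), np.int64(180): np.int64(1), np.int64(185): np.int64(1), np.int64(190): np.int64(0), np.int64(195): np.int64(0), np.int64(200): np.int64(0)}
top 196
[0.1141 0.1156 0.1165 0.1181 0.1194 0.1212 0.2519]
{np.int64(80): np.int64(0), np.int64(85): np.int64(0), np.int64(90): np.int64(0), np.int64(95): np.int64(0), np.int64(100): np.int64(0), np.int64(105): np.int64(0), np.int64(110): np.int64(6), np.int64(115): np.int64(156), np.int64(120): np.int64(19), np.int64(125)
[... 515 characters left out ...]
.int64(0), np.int64(85): np.int64(0), np.int64(90): np.int64(0), np.int64(95): np.int64(0), np.int64(100): np.int64(0), np.int64(105): np.int64(0), np.int64(110): np.int64(2509), np.int64(115): np.int64(260), np.int64(120): np.int64(22), np.int64(125): np.int64(26), np.int64(130): np.int64(27), np.int64(135): np.int64(27), np.int64(140): np.int64(26), np.int64(145): np.int64(28), np.int64(150): np.int64(60), np.int64(155): np.int64(47), np.int64(160): np.int64(60), np.int64(165): np.int64(79), np.int64(170): np.int64(2786), np.int64(175): np.int64(19), np.int64(180): np.int64(5), np.int64(185): np.int64(29), np.int64(190): np.int64(4), np.int64(195): np.int64(67), np.int64(200): np.int64(8)}
```

View pics/g0.png

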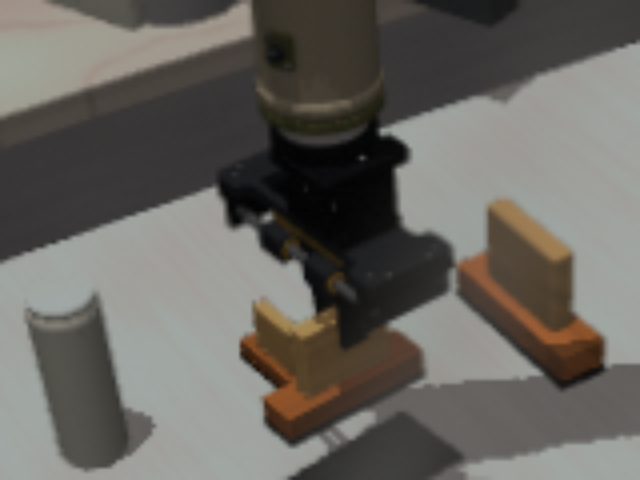

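The pads hold only the top of the grip: the TCP is about 65 mm above the sole. I'll set it back down and regrip deeper.

```bash
python3 -m pendant '0.1 0 0 0 0 0; 0.2 0 0 0 0 0; 0.28 0 0 0 0 0; 0.315 0 0 0 0 0; 0.332 0 0 0 0 0; 0.332 0 0 0 0 0'; python3 -m pendant '0 0 0 0 0 0; 0 0 0 0 0 0; 0 0 0 0 0 0; 0.03 0 0 0 0 0; 0.06 0 0 0 0 0; 0.07 0 0 0 0 0;0.07 0 0 0 0 0' -0.3; python3 -m pendant '0 0 0 0 0 0; 0 0 0 0 0 0; 0 0 0 0 0 0; 0 0 0 0 0 0; 0 0 0 0 0 0; 0 0 0 0 0 0' -1 45
```

```text
time: 4.1
ee_pos: [0.4628, -0.2835, 0.0693]
eef_rot: [-0.705, -0.046, 0.706, -0.046]
ft_force: [0.2, 0.4, -1.3]
width: 0.0174
time: 4.8
ee_pos: [0.4624, -0.2833, 0.0513]
eef_rot: [-0.705, -0.046, 0.706, -0.046]
ft_force: [-0.1, -0.4, 0.1]
width: 0.0305
time: 5.4
ee_pos: [0.463, -0.2836, 0.0522]
eef_rot: [0.706, 0.046, -0.705, 0.046]
ft_force: [-0.7, 0.1, 1.3]
width: 0.0176
```

```bash
python3 -m pendant '-0.06 0 0 0 0 0; -0.18 0 0 0 0 0; -0.32 0 0 0 0 0; -0.44 0 0 0 0 0; -0.44 0 0 0 0 0'
python3 - <<'E'
from h import *
s=r.read_state();print(s["ft_force"],s["width"]);plan(.5165,-.001,.16,4.4)
c=vision.get_calibration("wrist");im,D=vision.camera("wrist");P=cloud(c,D)
hsv=cv2.cvtColor(im,cv2.COLOR_BGR2HSV);m=(hsv[...,1]>80)&(hsv[...,0]<30)&(D>0)&(abs(P[...,0]-.463)<.09)&(abs(P[...,1]+.284)<.06)
for a,b in((.09,.13),(.17,.21)):
    k=m&(P[...,2]>a)&(P[...,2]<b);print(np.median(P[...,2][k]),k.sum(), cv2.minAreaRect((P[k][:,:2]*1000).astype(np.float32)))
E
```

```text
time: 5.9
ee_pos: [0.4649, -0.2846, 0.1674]
eef_rot: [0.708, 0.044, -0.703, 0.047]
ft_force: [-0.2, 0.6, -2.2]
width: 0.0178
[-0.16532521  0.63473968 -2.21583002] 0.01782495442218323
shift u [ 0.0265 -1.0984 -0.3512] turn u [ 0.0353 -0.004  -0.003 ] deg 3.1 mm 288.0
nan 0 ((0.0, 0.0), (0.0, 0.0), 0.0)
0.20447762000015057 3346 ((476.3268737792969, -281.85626220703125), (58.96065139770508, 35.587520599365234), 27.933324813842773)
  return _methods._mean(a, axis=axis, dtype=dtype,
  ret = ret.dtype.type(ret / rcount)
```

```bash
python3 -m pendant '0.02 -0.12 -0.04 0.01 0 0; 0.02 -0.28 -0.1 0.02 0 0; 0.02 -0.46 -0.15 0.035 0 0; 0.02 -0.64 -0.2 0.035 0 0; 0.02 -0.8 -0.26 0.035 0 0; 0.02 -0.92 -0.31 0.035 0 0; 0.02 -0.99 -0.35 0.035 0 0; 0.02 -0.99 -0.35 0.035 0 0'; python3 -c "
from h import *
plan(.5165,-.001,.091,4.4)"
```

```text
time: 6.75
ee_pos: [0.5174, -0.0232, 0.1562]
eef_rot: [-0.706, -0.03, 0.707, -0.029]
ft_force: [0.9, -0.5, -1.3]
width: 0.0177
shift u [ 0.2611 -0.0885 -0.004 ] turn u [0.0037 0.0008 0.001 ] deg 0.3 mm 69.0
```

```bash
python3 -m pendant '0.04 -0.05 0 0.004 0 0; 0.12 -0.05 0 0.004 0 0; 0.2 -0.05 0 0.004 0 0; 0.24 -0.05 0 0.004 0 0; 0.262 -0.05 0 0.004 0 0; 0.262 -0.05 0 0.004 0 0'
python3 - <<'E'
from h import *
s=r.read_state();print(s["ft_force"]);plan(.5046,.1535,.0905,4.4)
c=vision.get_calibration("top");im,D=vision.camera("top")
cv2.imwrite("pics/t1.png",cv2.resize(np.clip(im[120:260,140:320]*1.8,0,255).astype(np.uint8),(720,560),interpolation=cv2.INTER_CUBIC))
E
```

```text
time: 7.35
ee_pos: [0.5162, -0.0148, 0.0911]
eef_rot: [-0.706, -0.025, 0.707, -0.025]
ft_force: [1.2, -0.3, -1.2]
width: 0.0176
[ 1.15562886 -0.26660119 -1.2319385 ]
shift u [ 0.0022 -0.6747 -0.0015] turn u [-0.004   0.0008  0.    ] deg 0.3 mm 169.0
```

View pics/t1.png

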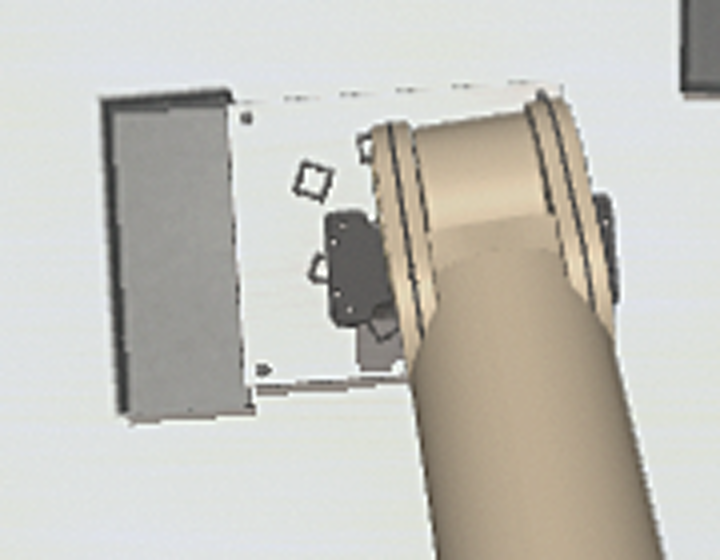

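The top view shows the arm over the plate with nothing displaced: slices at (313,180), (366,148), (320,268) and (383,325), and the trough empty. First sweep, for the three near-x slices.

```bash
python3 -m pendant '0.002 -0.03 0.02 -0.004 0 0; 0.002 -0.07 0.02 -0.004 0 0; 0.002 -0.115 0.02 -0.004 0 0; 0.002 -0.16 0.02 -0.004 0 0; 0.002 -0.205 0.02 -0.004 0 0; 0.002 -0.25 0.02 -0.004 0 0; 0.002 -0.295 0.02 -0.004 0 0; 0.002 -0.34 0.02 -0.004 0 0'; python3 -m pendant '0 -0.04 0 0 0 0; 0 -0.08 0 0 0 0; 0 -0.12 0 0 0 0; 0 -0.16 0 0 0 0; 0 -0.2 0 0 0 0; 0 -0.245 0 0 0 0; 0 -0.29 0 0 0 0; 0 -0.335 0 0 0 0'; python3 -m pendant '0 0 0 0 0 0;0 0 0 0 0 0'; python3 -c "
from h import *
print(r.read_state()['ft_force']);plan(.500,.1535,.0905,4.4)"
```

```text
time: 8.2
ee_pos: [0.5055, 0.071, 0.0911]
eef_rot: [0.707, 0.027, -0.707, 0.027]
ft_force: [-0.4, 0.4, -1.6]
width: 0.0179
time: 9.0
ee_pos: [0.499, 0.1546, 0.091]
eef_rot: [-0.707, -0.027, 0.707, -0.027]
ft_force: [0.4, 0.2, -2.0]
width: 0.0173
time: 9.2
ee_pos: [0.4991, 0.1536, 0.091]
eef_rot: [-0.707, -0.027, 0.707, -0.028]
ft_force: [0.3, 0.0, -2.7]
width: 0.0178
[ 0.33720551  0.01592367 -2.66681754]
shift u [ 0.0018  0.0008 -0.0037] turn u [ 0.0007  0.0001 -0.0001] deg 0.1 mm 1.0
```

```bash
python3 -m pendant '-0.1 0 0 0 0 0; -0.24 0 0 0 0 0; -0.24 0.15 -0.08 0 0 0; -0.24 0.32 -0.18 0 0 0; -0.24 0.5 -0.3 0 0 0; -0.24 0.6 -0.38 0 0 0; -0.24 0.63 -0.4 0 0 0; -0.24 0.63 -0.4 0 0 0'
python3 - <<'E'
from h import *
plan(.606,.0005,.091,4.4)
im,D=vision.camera("scene")
cv2.imwrite("pics/s1.png",cv2.resize(np.clip(im[150:320,180:360]*1.5,0,255).astype(np.uint8),(635,600),interpolation=cv2.INTER_CUBIC))
E
```

```text
time: 10.0
ee_pos: [0.6112, 0.002, 0.1504]
eef_rot: [-0.706, -0.026, 0.707, -0.026]
ft_force: [0.1, -0.1, -2.4]
width: 0.0177
shift u [0.2376 0.0044 0.021 ] turn u [-0.002   0.0006 -0.0002] deg 0.2 mm 60.0
```

View pics/s1.png

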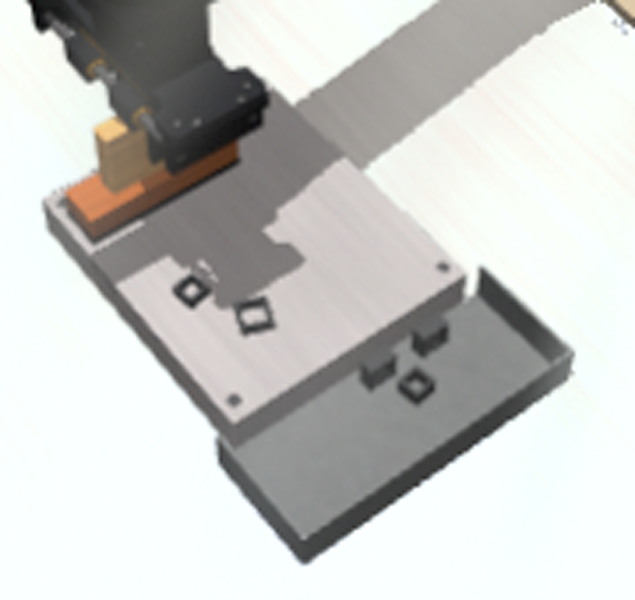

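Three slices are in the trough, at (430,335), (378,372) and (416,385). Two remain on the plate, at (192,290) and (254,315). Second sweep: lower first, then push.

```bash
python3 -m pendant '0.06 0.02 0.02 0 0 0; 0.14 0.02 0.02 0 0 0; 0.2 0.02 0.02 0 0 0; 0.238 0.02 0.02 0 0 0; 0.238 0.02 0.02 0 0 0';  python3 -c "
from h import *
print(r.read_state()['ft_force']);plan(.5944,.1605,.0905,4.4)"
```

```text
time: 10.55
ee_pos: [0.6053, -0.0003, 0.0903]
eef_rot: [-0.706, -0.028, 0.707, -0.028]
ft_force: [-0.7, -1.6, -1.7]
width: 0.0176
[-0.6527574  -1.64204356 -1.65727202]
shift u [-5.000e-04 -6.448e-01 -6.900e-03] turn u [0.0011 0.0014 0.0002] deg 0.2 mm 161.0
```

```bash
python3 -m pendant '0 -0.03 0 0 0 0; 0 -0.07 0 0 0 0; 0 -0.115 0 0 0 0; 0 -0.16 0 0 0 0; 0 -0.2 0 0 0 0; 0 -0.24 0 0 0 0; 0 -0.28 -0.005 0 0 0; 0 -0.32 -0.005 0 0 0'; python3 -m pendant '0 -0.04 0 0 0 0; 0 -0.08 0 0 0 0; 0 -0.12 0 0 0 0; 0 -0.16 0 0 0 0; 0 -0.2 0 0 0 0; 0 -0.24 0 0 0 0; 0 -0.285 0 0 0 0; 0 -0.325 0 0 0 0';python3 -m pendant '0 0 0 0 0 0;0 0 0 0 0 0; -0.08 0 0 0 0 0; -0.2 0 0 0 0 0; -0.34 0.02 0 0 0 0; -0.34 0.02 0 0 0 0'
python3 - <<'E'
from h import *
plan(.4625,-.286,.16,9.9)
im,D=vision.camera("scene")
cv2.imwrite("pics/s2.png",cv2.resize(np.clip(im[150:320,180:360]*1.5,0,255).astype(np.uint8),(635,600),interpolation=cv2.INTER_CUBIC))
E
```

```text
time: 11.35
ee_pos: [0.6015, 0.0795, 0.0916]
eef_rot: [0.707, 0.027, -0.706, 0.027]
ft_force: [-0.3, -0.7, -2.3]
width: 0.0177
time: 12.15
ee_pos: [0.595, 0.1609, 0.0916]
eef_rot: [0.707, 0.027, -0.707, 0.027]
ft_force: [0.1, -0.4, -2.1]
width: 0.0177
time: 12.75
ee_pos: [0.5983, 0.1541, 0.1818]
eef_rot: [0.709, 0.027, -0.704, 0.026]
ft_force: [1.7, -0.6, -0.4]
width: 0.0179
shift u [0.081  1.7146 0.6745] turn u [-0.065  -0.0052  0.    ] deg 5.6 mm 461.0
```

View pics/s2.png

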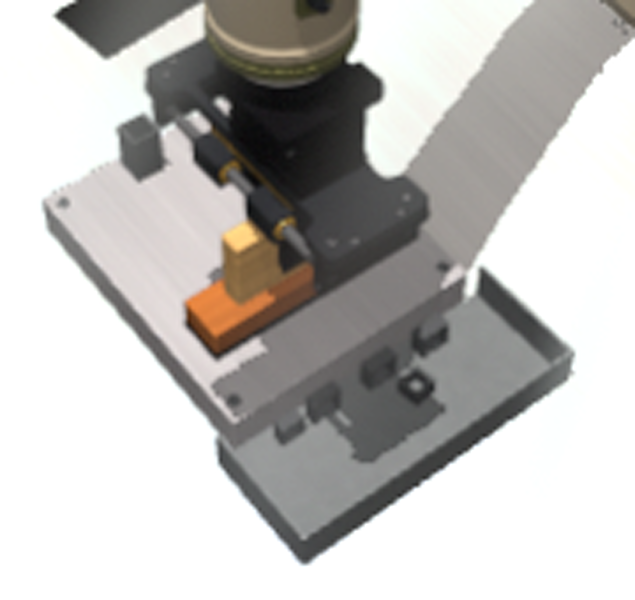

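All five slices are in the trough (four along the plate wall, one at (416,385)), and the good cut still stands at (140,145). I'll carry the scraper back to the mat.

```bash
python3 -m pendant '0.04 0.15 0.06 -0.03 0 0; 0.04 0.33 0.13 -0.065 0 0; 0.04 0.5 0.2 -0.065 0 0; 0.04 0.65 0.26 -0.065 0 0; 0.04 0.8 0.32 -0.065 0 0; 0.04 0.92 0.36 -0.065 0 0; 0.04 0.99 0.4 -0.065 0 0; 0.04 0.99 0.4 -0.065 0 0'; python3 -c "
from h import *
plan(.4622,-.2862,.16,9.8)"
```

```text
time: 13.6
ee_pos: [0.513, -0.1037, 0.1653]
eef_rot: [-0.704, -0.059, 0.705, -0.06]
ft_force: [0.1, 0.8, -2.4]
width: 0.0178
shift u [0.0225 0.6853 0.323 ] turn u [-0.0014  0.0017 -0.0005] deg 0.2 mm 189.0
```

```bash
python3 -m pendant '0.02 0.12 0.05 0 0 0; 0.02 0.28 0.13 0 0 0; 0.02 0.45 0.21 0 0 0; 0.02 0.58 0.27 0 0 0; 0.02 0.66 0.31 0 0 0; 0.02 0.686 0.323 0 0 0; 0.02 0.686 0.323 0 0 0; 0.02 0.686 0.323 0 0 0'
python3 - <<'E'
from h import *
plan(.4622,-.2862,.054,9.8)
s=r.read_state();c=vision.get_calibration("wrist");im,D=vision.camera("wrist");P=cloud(c,D)
cv2.imwrite("pics/w1.png",im)
hsv=cv2.cvtColor(im,cv2.COLOR_BGR2HSV);m=(hsv[...,1]>80)&(hsv[...,0]<30)&(D>0)&(abs(P[...,0]-.463)<.09)&(abs(P[...,1]+.284)<.06)
for a,b in((.12,.165),(.188,.206)):
    k=m&(P[...,2]>a)&(P[...,2]<b);print(k.sum(), np.median(P[...,2][k]),cv2.minAreaRect((P[k][:,:2]*1000).astype(np.float32)))
E
```

```text
time: 14.4
ee_pos: [0.4659, -0.2808, 0.1612]
eef_rot: [-0.704, -0.063, 0.704, -0.062]
ft_force: [0.4, 0.7, -1.9]
width: 0.0175
shift u [0.4287 0.019  0.0184] turn u [ 0.0038 -0.      0.0007] deg 0.3 mm 107.0
3112 0.13941277984425318 ((471.7850646972656, -278.47283935546875), (118.87842559814453, 36.01877975463867), 9.857434272766113)
3059 0.1981803238827009 ((477.74444580078125, -278.5964660644531), (35.78321838378906, 58.11798095703125), 80.4892578125)
```

View pics/w1.png

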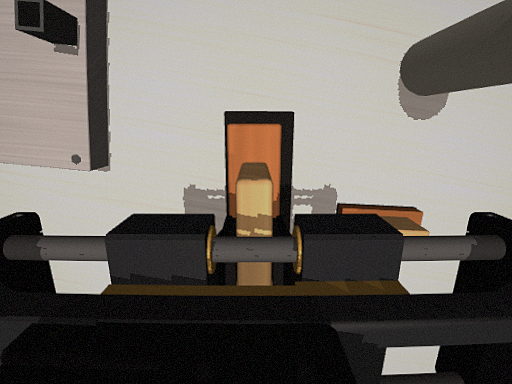

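Run:
```python
from h import *
c=vision.get_calibration("wrist")
a=np.radians(9.8);ex=np.array([np.cos(a),np.sin(a)])
q=np.array([onz(c,p,.004)[:2] for p in ((224.5,111.5),(294.5,111.5))])*1000
print(q.round(1),"mat centre",(q.mean(0)-85*ex).round(1),np.linalg.norm(q[0]-q[1]))
w=q[0]-q[1];print(np.degrees(np.arctan2(-w[0],w[1])))
```

```text
[[ 537.4 -233.3]
 [ 551.3 -310.8]] mat centre [ 460.6 -286.5] 78.80886159575316
10.134934044921405
```

```bash
python3 -c "
from h import *
plan(.4613,-.287,.0535,10)"
```

```text
shift u [0.4312 0.0218 0.023 ] turn u [ 0.0018 -0.0001  0.0005] deg 0.2 mm 108.0
```

```bash
python3 -m pendant '0.08 0.022 0.023 0.002 0 0; 0.2 0.022 0.023 0.002 0 0; 0.3 0.022 0.023 0.002 0 0; 0.37 0.022 0.023 0.002 0 0; 0.405 0.022 0.023 0.002 0 0; 0.42 0.022 0.023 0.002 0 0; 0.43 0.022 0.023 0.002 0 0; 0.43 0.022 0.023 0.002 0 0'; python3 -m pendant '0 0 0 0 0 0; 0 0 0 0 0 0; 0 0 0 0 0 0'; python3 -c "
from h import *
print(r.read_state()['ft_force']);plan(.4613,-.287,.0525,10)"
```

```text
time: 15.25
ee_pos: [0.461, -0.289, 0.0546]
eef_rot: [0.705, 0.061, -0.704, 0.061]
ft_force: [-0.5, -1.3, -1.0]
width: 0.0179
time: 15.55
ee_pos: [0.4608, -0.2892, 0.0545]
eef_rot: [0.705, 0.06, -0.704, 0.061]
ft_force: [-0.9, 0.1, -2.3]
width: 0.0176
[-0.90500085  0.14375705 -2.33966265]
shift u [ 0.0078 -0.0084 -0.0037] turn u [-0.0019 -0.0004 -0.0004] deg 0.2 mm 3.0
```

```bash
python3 -m pendant '0 -0.007 -0.003 -0.001 0 0; 0.005 -0.007 -0.003 -0.001 0 0; 0.008 -0.007 -0.003 -0.001 0 0; 0.009 -0.007 -0.003 -0.001 0 0; 0.009 -0.007 -0.003 -0.001 0 0'; python3 -c "
from h import *
print(r.read_state()['ft_force']);plan(.4613,-.287,.0525,10)"
```

```text
time: 16.05
ee_pos: [0.461, -0.2871, 0.0522]
eef_rot: [0.704, 0.061, -0.704, 0.061]
ft_force: [-2.5, 2.1, 5.1]
width: 0.018
[-2.5443869   2.141734    5.14011395]
shift u [-0.001  -0.0002 -0.0011] turn u [-0.0008 -0.      0.    ] deg 0.1 mm 0.0
```

Contact with the mat (+5 N), so I'll release and retreat.

```bash
python3 -m pendant '0 0 0 0 0 0; 0 0 0 0 0 0; 0 0 0 0 0 0; 0 0 0 0 0 0; 0 0 0 0 0 0; 0 0 0 0 0 0' 0.8; python3 -m pendant '-0.1 0 0 0 0 0; -0.25 0 0 0 0 0; -0.42 0 0 0 0 0; -0.6 0 0 0 0 0; -0.75 0 0 0 0 0; -0.8 0.1 0.2 0 0 0; -0.8 0.25 0.4 0 0 0; -0.8 0.4 0.6 0 0 0';python3 -m pendant '0 0 0 0 0 0; 0 0 0 0 0 0; 0 0 0 0 0 0'
python3 - <<'E'
from h import *
for n in ("top","wrist"):
    c=vision.get_calibration(n);im,D=vision.camera(n);P=cloud(c,D);cv2.imwrite(f"pics/{n}9.png",im)
    hsv=cv2.cvtColor(im,cv2.COLOR_BGR2HSV);m=(hsv[...,1]>80)&(hsv[...,0]<30)&(D>0)&(abs(P[...,0]-.463)<.09)&(abs(P[...,1]+.284)<.06)
    k=m&(P[...,2]>.02)&(P[...,2]<.045);B=m&(P[...,2]>.06)
    if k.sum()>20: print(n,cv2.minAreaRect((P[k][:,:2]*1000).astype(np.float32)))
    g=im.max(2);x,y=P[...,0],P[...,1]
    mm=((g<60)&(P[...,2]<.02)&(abs(x-.463)<.1)&(abs(y+.288)<.06)).astype(np.uint8)|k.astype(np.uint8)|B.astype(np.uint8)
    pts=np.argwhere(mm>0)[:,::-1]
    if len(pts)>20:print("mat",cv2.minAreaRect(np.array([onz(c,p,.004)[:2]*1000 for p in pts],np.float32)))
t=cv2.imread("pics/top9.png")[120:250,140:400];cv2.imwrite("pics/t9.png",cv2.resize(np.clip(t*1.8,0,255).astype(np.uint8),(800,400),interpolation=cv2.INTER_CUBIC))
print(r.read_state()["width"])
E
```

```text
time: 16.65
ee_pos: [0.461, -0.2872, 0.0518]
eef_rot: [0.704, 0.061, -0.704, 0.061]
ft_force: [0.2, -0.6, -0.8]
width: 0.0578
time: 17.45
ee_pos: [0.3514, -0.3894, 0.2526]
eef_rot: [0.705, 0.061, -0.704, 0.062]
ft_force: [0.6, -1.6, -0.3]
width: 0.0785
time: 17.75
ee_pos: [0.3534, -0.3874, 0.2516]
eef_rot: [0.705, 0.062, -0.704, 0.062]
ft_force: [0.1, -0.7, 0.7]
width: 0.0783
top ((463.66754150390625, -287.4610595703125), (129.63961791992188, 35.604393005371094), 10.229109764099121)
mat ((426.9572448730469, -313.64508056640625), (266.55426025390625, 136.0064697265625), 34.77429962158203)
wrist ((461.6870422363281, -285.9995422363281), (129.57479858398438, 36.84218978881836), 10.052292823791504)
mat ((329.3692932128906, -192.3975830078125), (174.48822021484375, 494.60693359375), 53.80913162231445)
0.07849542721420334
```

View pics/t9.png

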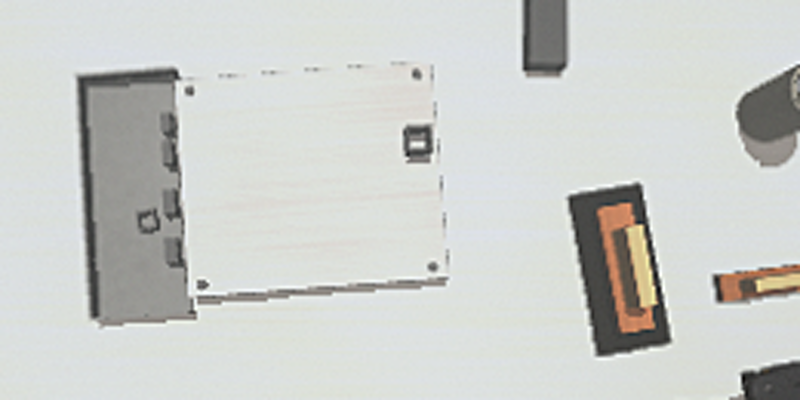

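The final picture shows the plate clear, all five slices in the trough at (148–175, 125–250), the good cut unmoved at (417,142) and the scraper centred on its mat at (620,268).

```bash
python3 -c "
from bench import close_job
print(close_job())"
```

```text
the job is handed in; nothing more can be done
None
```

The job is done and handed in at about 18 s of the 51 s allowed. I swept all five slices into the trough with the scraper in two passes and set the scraper back on its mat.

- **Slices and good cut:** the last top view shows the plate clear and all five slices in the trough, four along the plate wall and one further out. The good cut is at the same pixel as at the start. I did not measure the stock tube, spray can and wrench again; no move went near them.
- **Scraper:** it stands upright, released, about 1 mm from the mat's centre and within about 0.5° of its direction. I compared it with the mat position from the start, because my final re-measurement of the mat failed (its mask also caught the gripper's shadow).
- **First grasp:** I began to lift before the fingers had fully closed, so they held only the top of the grip. I set the scraper back on the mat and regripped it deeper before sweeping.
- **Forces:** the highest reading I saw was about 6 N, when the scraper touched down on the mat. I only read the force at the end of each move.
- **Camera disagreement:** the top and wrist views differed by about 2 mm in absolute position, which is within the stated calibration, so I placed the scraper relative to the mat.

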